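# Make up a doming kit and a polishing kit on the jeweller's bench

### The arm

A 6-joint arm with a two-finger parallel gripper is mounted at the origin on the work surface. World frame = base frame: x ahead of the robot, y to its left, z up, the work surface at z = 0. Lengths are in m, angles in rad, forces in N, time in s.
With the tool pointing down it reaches from about 0.25 to 0.775 m from the base axis. Payload 4 kg.
Tool frame: the origin (TCP) lies midway between the tips of the shut fingers; the grasp point (between the pads) lies 19 mm behind it; y points along the fingers, x is the direction in which the jaws open and shut, and the axes are right-handed (so a half turn about y gives the same grasp; the last joint's range is limited). The gripper opens to 94 mm and grips with 3 to 60 N. Pads are 16 mm wide; open, the fingers measure 119 mm over their backs; the gripper's body (75 mm by 177 mm) begins 78 mm behind the grasp point.
Start: joints at [1.143, 0.087, 1.371, -0, 1.684, -0.103], TCP at [0.176, 0.521, 0.206] pointing down, gripper open.
Joint ranges: [-3.1, 3.1], [-0.76, 2.03], [0.27, 2.55], [-1.08, 4.22], [0.17, 2.65], [-2.57, 2.57]. Speed limits (rad/s): [2.79, 2.79, 3.14, 3.14, 3.14, 3.14].

### API

Orientations are given as [roll, pitch, yaw] about the fixed x, y, z axes, in that order (R = Rz(yaw) Ry(pitch) Rx(roll)).
In Python, from bench import robot gives the robot as it stands.
- The arm moves only by the shell command python3 -m creep 'ROWS'. ROWS is JSON, a list of rows, each a list of 7 numbers: the shift along the tool's x, y, z in mm, then the turn, a rotation vector about the tool's x, y, z in degrees, then the closure in counts, from 0 (fully open) to 255 (shut). A call has 1 to 5 rows; each row is the pose to reach, as a shift and turn from the pose commanded when the call began, along the tool's axes at that moment; what a row does not reach only later rows make up. A row lasts 1/8 s, in which the tool goes at most 62.5 mm and 10.7 degrees, less where a joint would pass 70% of its speed; a pose out of reach is approached as far as the arm can. A call with a gripper value outside its range is refused whole. The fingers move at their own pace and stop on an object; the grip force is fixed at half the most. Time passes only in rows, so rows that repeat a pose let the fingers close. It gives the time, the measured TCP pose, the force and the opening at its end, in the units of the state.
- robot.get_obs(): the state, without advancing time (a new reading comes with each control period).
- robot.snapshot(name): name is "side" or "top" or "wrist"; returns a dict with "color" (420x560x3 uint8, blue, green, red), "fx", "fy", "cx", "cy" (pixels), "world_from_camera" (4x4, takes a point from camera to world coordinates); the wrist camera has in their place "mount" (4x4, takes a point from camera to tool coordinates, whose origin is the TCP and whose axes are the tool frame's). Camera axes: x right, y down, z forward; pixel columns grow to the right and rows downward; lengths in m; the calibration is good to about 2 mm. A picture is of the moment at which its call begins: read the wrist's pose just before it. There is no depth.
- robot.close_job(): hands the job in, once; it reports no verdict.
Trained networks look in the newest picture that a camera, given by its name, has taken for a name from the list of things; names that differ only in an ending like _2 or _b are one class to them, and where a whole thing is asked for, a point or a joint stands for the part that bears it (a point fixed in the world has none). Each returns a list of dicts, best first, with "p" (0 to 1); they miss things now and then, are a little off and sometimes report something else, mostly with a low value. They report only what shows in the picture. A call takes as long as a camera call.
- robot.spot_in(name, camera): "point" ([x, y, z] in m, in world coordinates, good to about 4 mm: the middle of the surface that is visible of it).
- robot.landmark_of(name, camera): "point" ([x, y, z] in m, in world coordinates, good to about 4 mm: a listed point, or the origin of a listed thing).
The state is a dict: "time": time; "joint_positions": joint angles; "qvel": joint speeds; "joint_torque": joint torques, N m; "tool_pos": TCP position; "ee_rot": TCP orientation; "wrist_force": force on the tool from outside, world axes, zero at the start; "wrist_torque": the same for the moment, N m; "width": finger opening in m.
Only numpy, scipy, OpenCV 4.12 (cv2) and the standard library are available. Lean on these libraries where they do the work, as an engineer would, in place of code of your own. Each camera call takes 0.05 s, during which the arm holds its last target.

### The job

Make up the two job kits on the jeweller's bench. Doming kit, in the fitted wooden tray: stand the steel doming block in the square well with its hollow still facing up, and lay the thick punch flat in the long well. Polishing kit, on the tilt-back stand: lay the large carton flat on the slope, lengthwise up the slope in the middle, with one short end back against the backstop, and stack the small carton on top of it the same way, also back against the backstop; leave the slim punch, bur stand and cup where they are.

Things in the scene. Friction and masses are not known exactly. Their poses are not given: they have to be found in the camera images.
- tray: Fixed pale-wood tray, 136 (x) x 159 (y) x 18 mm, low walls 6 mm, floor 6 mm thick, wells 12 mm deep. Origin: centre of its underside, on the bench. Square well 65 x 65 mm, centre x -29.5, y -41 mm. Long well 124 (x) x 76 (y) mm, centre x 0, y +35.5 mm. Third, smallest well (with flat ring blanks, centre x 35.5, y -41) unused. Turned up to 0.35 rad; left or right side.
- bay: Tilted bay of a fixed plywood stand, open front and sides. Origin: middle of the line where slope and backstop meet, 20 mm above the bench. x: down the slope into the backstop (slope x -120 to 0, 15 deg, falling away from the robot); y: along the backstop; z: square to the slope. Slope 130 mm wide; windowed backstop 62 mm tall, 8 thick. Stand's front edge 51 mm above the bench.
- doming_block: Steel doming block, a 45 mm cube, 0.55 to 0.8 kg, standing on the bench with its large round hollow (29 mm across, 12 mm deep) in the top face. Origin: centre of its underside; z up.
- thick_punch: The thicker of two steel doming punches, lying flat, about 0.2 kg: octagonal shank 20 mm across flats and 62 mm long, tapered neck, 19 mm ball; 100 mm in all. Origin: on its axis at half its length, 10 mm above what it lies on; x along it towards the ball. Shank x -50 to 12 mm, neck and ball 12 to 50. Centre of mass about x -10 mm.
- large_carton: Closed brown cardboard carton of polishing compound, the larger of the two, 90 (x) x 56 (y) x 36 mm high, about 0.3 kg, lying flat. Origin: centre of its underside.
- small_carton: Closed brown cardboard carton of polishing compound, the smaller of the two, 70 (x) x 44 (y) x 30 mm high, about 0.2 kg, lying flat. Origin: centre of its underside.
- slim_punch: The slimmer steel doming punch, lying on the bench among the stock, not part of any kit: octagonal shank 10 mm across the flats, 9 mm ball, 90 mm long in all. Origin: on its axis at half its length, 5 mm above the bench; x runs towards the ball. To be left where it is.
- bur_stand: Round three-tier wooden bur stand full of small burs, 120 mm across the base, 110 mm tall with the burs, loose. Origin: centre of its underside. To be left where it is.
- cup: White plastic cup, 72 mm across the rim, 85 mm tall, light and loose. Origin: centre of its underside. To be left where it is.

How it is judged:
At the end, for the whole second after the job is handed in: Block upright in square well (13 mm of centre); thick punch flat in long well (16 mm lengthwise, 30 mm across); large carton flat on the slope, small one flat on it, each lengthwise (0.2 rad), 15 mm of mid-line, at most 12 mm off the backstop; all at rest; slim punch, bur stand, cup unmoved (20 mm) (x of doming_block in the frame of tray between -0.0425 and -0.0165 m and y of doming_block in the frame of tray between -0.054 and -0.028 m and z of doming_block in the frame of tray between 0.002 and 0.01 m and angle between doming_block's own z axis and vertical below 0.08 rad and x of thick_punch in the frame of tray between -0.016 and 0.016 m and y of thick_punch in the frame of tray between 0.0055 and 0.0655 m and z of thick_punch in the frame of tray between 0.012 and 0.02 m and angle between thick_punch's own x axis and vertical between 1.47 and 1.67 rad and x of large_carton in the frame of bay between -0.057 and -0.042 m and y of large_carton in the frame of bay between -0.015 and 0.015 m and z of large_carton in the frame of bay between -0.005 and 0.005 m and angle between the z axis of each of large_carton, small_carton and the z axis of bay, either way round below 0.1 rad and angle between the x axis of each of large_carton, small_carton and the x axis of bay, either way round below 0.2 rad and x of small_carton in the frame of bay between -0.047 and -0.032 m and y of small_carton in the frame of bay between -0.015 and 0.015 m and z of small_carton in the frame of bay between 0.031 and 0.041 m and linear speed of each of doming_block, thick_punch, large_carton, small_carton below 0.02 m/s and angular speed of each of doming_block, thick_punch, large_carton, small_carton below 0.2 rad/s); the robot touches nothing.
It fails at once if the slim punch is shifted by more than 20 mm (distance of slim_punch from where it was at the start of the episode above 0.02 m).
It fails at once if the bur stand is shifted by more than 20 mm (distance of bur_stand from where it was at the start of the episode above 0.02 m).
It fails at once if the cup is shifted by more than 20 mm (distance of cup from where it was at the start of the episode above 0.02 m).
It also fails if it takes over 106 s, if anything falls off the work surface, if the arm or the gripper's body presses on something with over 40 N, if the wrist force passes 120 N, or if a joint passes its speed limit or range.

## Working session

There is one attempt and no reset: what is moved stays moved. The work goes in short steps, Python scripts to look and compute and a shell command to move; the robot and the scene stay as the last step left them, time stands still between calls to the robot, and variables do not carry over. Pictures are saved under pics/ and viewed, and the job is handed in when it is done.

```bash
ls; mkdir -p pics
python3 - <<'E'
from bench import robot
import cv2
o=robot.get_obs(); print({k:(o[k]) for k in ('time','tool_pos','ee_rot','width','wrist_force')})
for c in ('top','side','wrist'):
    s=robot.snapshot(c); cv2.imwrite(f'pics/{c}0.png',s['color'])
    print(c,s['fx'],s['cx'],s['cy'],s.get('world_from_camera',s.get('mount')))
    if c!='wrist':
        for n in ['tray','bay','doming_block','thick_punch','large_carton','small_carton','slim_punch','bur_stand','cup']:
            print(n,[(round(d['p'],2),[round(v,3) for v in d['point']]) for d in robot.landmark_of(n,c)[:3]])
print(robot.get_obs()['time'])
E
```

```text
pics
{'time': 0.0, 'tool_pos': array([0.17532464, 0.52074469, 0.20431394]), 'ee_rot': array([-1.57060903,  0.00216565,  1.24592591]), 'width': 0.09410529185859823, 'wrist_force': array([ 0.2616223 , -0.65299042, -0.74372525])}
top 479.88303429292887 278.6630614427827 215.0156440524142 [[ 0.01136609 -0.99433945  0.10564027  0.46279403]
 [-0.99981048 -0.01297102 -0.0145178   0.00659445]
 [ 0.01580588 -0.10545524 -0.99429843  1.10724552]
 [ 0.          0.          0.          1.        ]]
tray [(0.7, [0.439, -0.237, 0.005])]
bay [(0.95, [0.53, 0.253, 0.018])]
doming_block [(0.66, [0.467, -0.001, -0.005])]
thick_punch [(0.68, [0.661, -0.219, 0.011]), (0.47, [0.468, -0.005, -0.001])]
large_carton [(0.67, [0.654, 0.074, 0.001])]
small_carton [(0.62, [0.654, -0.084, -0.0])]
slim_punch [(0.58, [0.654, 0.215, 0.008])]
bur_stand [(0.66, [0.699, 0.412, 0.002])]
cup [(0.84, [0.695, -0.383, 0.001])]
side 533.209867093548 281.68497597221983 203.93209808671065 [[-0.9973051  -0.04180669  0.06028882  0.4738489 ]
 [-0.07172468  0.7284289  -0.68135667  1.08038189]
 [-0.01543085 -0.68384468 -0.72946442 
[... 171 characters left out ...]
005, 0.004]), (0.17, [0.447, -0.238, 0.001])]
thick_punch [(0.71, [0.666, -0.216, 0.01])]
large_carton [(0.77, [0.657, 0.068, 0.003]), (0.54, [0.702, 0.412, -0.003])]
small_carton [(0.79, [0.657, -0.079, 0.001])]
slim_punch [(0.48, [0.654, 0.215, 0.003])]
bur_stand [(0.65, [0.703, 0.415, -0.003]), (0.2, [0.656, 0.069, 0.004])]
cup [(0.94, [0.695, -0.384, 0.004])]
wrist 320.0154313669765 278.9389314539434 208.50485138017646 [[ 9.99999668e-01  7.79737668e-04  2.36472409e-04 -1.86099286e-04]
 [-4.70999189e-05 -2.34416648e-01  9.72136221e-01 -1.78920442e-01]
 [ 8.13444300e-04 -9.72135910e-01 -2.34416533e-01  6.72796789e-02]
 [ 0.00000000e+00  0.00000000e+00  0.00000000e+00  1.00000000e+00]]
1.05
```

View pics/top0.png

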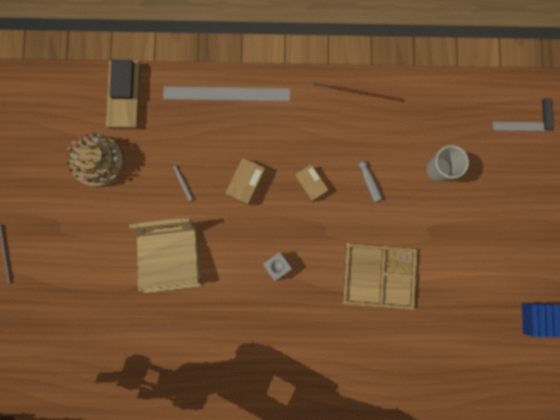

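View pics/side0.png

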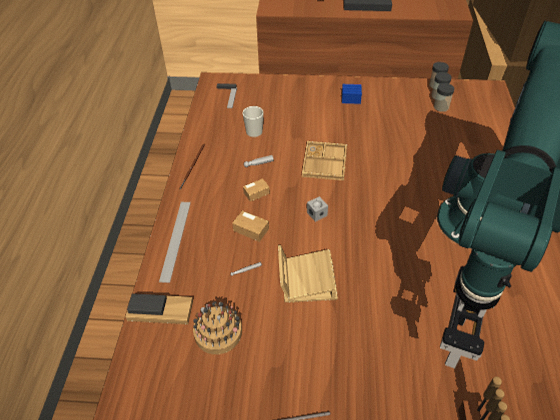

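View pics/wrist0.png

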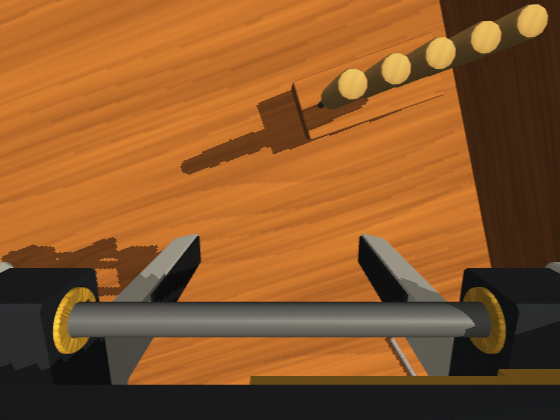

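Top view: stand at left (168,255) with its backstop at the far edge, block at (277,266), tray at (381,276), cartons at (246,181) and (312,183), thick punch at (371,181) with its ball up-left. I'll zoom in to get the yaws.

Run:
```python
import cv2,numpy as np
t=cv2.imread('pics/top0.png')
def crop(x,y,w,h,s): return cv2.resize(t[y:y+h,x:x+w],None,fx=s,fy=s,interpolation=cv2.INTER_CUBIC)
cv2.imwrite('pics/a.png',crop(220,150,180,60,4))   # cartons, punch
cv2.imwrite('pics/b.png',crop(125,210,85,90,6))
cv2.imwrite('pics/c.png',crop(335,235,90,80,7))
cv2.imwrite('pics/d.png',crop(255,245,45,45,10))
```

```text
(no output)
```

View pics/a.png

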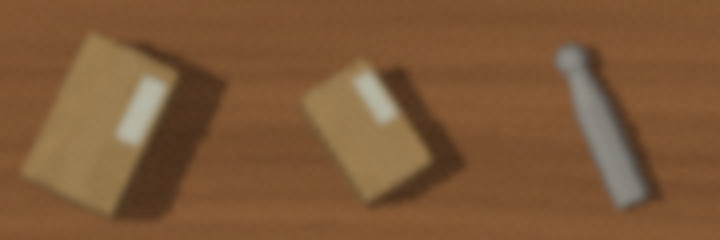

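View pics/b.png

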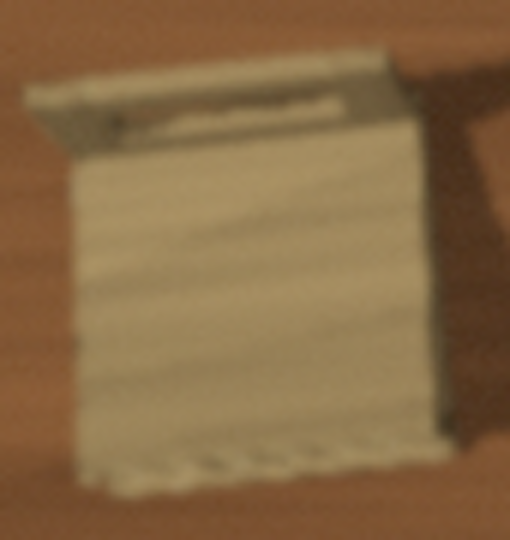

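View pics/c.png

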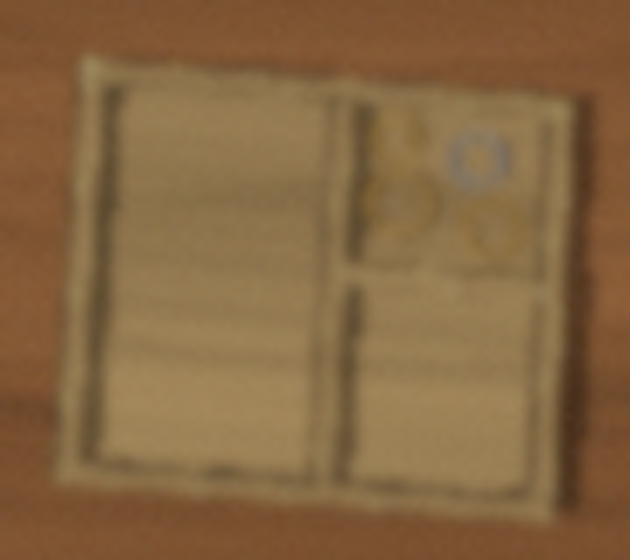

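View pics/d.png

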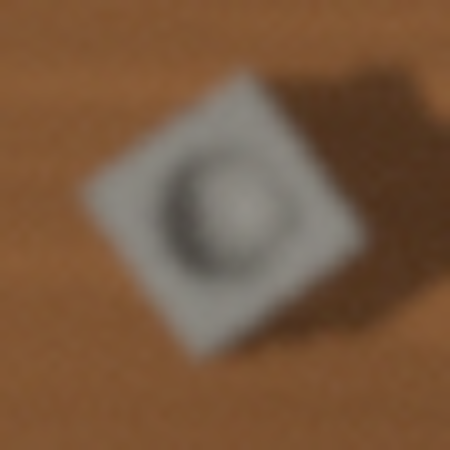

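```bash
cat > h.py <<'E'
import numpy as np
K=(479.88303429292887,278.6630614427827,215.0156440524142)
M=np.array([[ 0.01136609,-0.99433945,0.10564027,0.46279403],[-0.99981048,-0.01297102,-0.0145178,0.00659445],[0.01580588,-0.10545524,-0.99429843,1.10724552],[0,0,0,1]])
def unp(px,z,off=(0,0),s=1):
    u=(np.array(px)+.5)/s-.5+np.array(off)
    d=M[:3,:3]@np.array([(u[0]-K[1])/K[0],(u[1]-K[2])/K[0],1])
    return (M[:3,3]+d*(z-M[2,3])/d[2])
E
python3 - <<'E'
from h import *
np.set_printoptions(precision=4,suppress=True)
def q(n,c,z,off,s):
    z=z if hasattr(z,'__len__') else [z]*len(c)
    P=np.array([unp(a,b,off,s)[:2] for a,b in zip(c,z)])
    print(n,'mean',P.mean(0))
    for i in range(len(P)):
        e=P[(i+1)%len(P)]-P[i]; print('   ',P[i],'len',round(np.hypot(*e),4),'ang',round(np.degrees(np.arctan2(e[1],e[0])),1))
q('large',[(92,33),(178,72),(110,216),(22,172)],.036,(220,150),4)
q('small',[(363,58),(433,160),(370,205),(300,98)],.03,(220,150),4)
q('punch',[(628,205),(572,55)],.01,(220,150),4)
q('bay',[(75,157),(418,120),(450,450),(80,485)],[.02,.02,.051,.051],(125,210),6)
q('tray',[(88,60),(578,98),(553,518),(58,480)],.018,(335,235),7)
q('block',[(245,72),(368,240),(200,358),(82,192)],.045,(255,245),10)
E
```

```text
large mean [0.6544 0.0684]
    [0.706  0.0743] len 0.0537 ang -113.9
    [0.6842 0.0252] len 0.0907 ang 155.9
    [0.6014 0.0622] len 0.0556 ang 64.1
    [0.6257 0.1121] len 0.0888 ang -25.2
small mean [ 0.6535 -0.0824]
    [ 0.6952 -0.0803] len 0.0708 ang -145.5
    [ 0.6368 -0.1204] len 0.0444 ang 126.3
    [ 0.6105 -0.0846] len 0.073 ang 33.4
    [ 0.6714 -0.0445] len 0.043 ang -56.5
punch mean [ 0.6591 -0.2198]
    [ 0.6152 -0.2358] len 0.0934 ang 19.9
    [ 0.7031 -0.2039] len 0.0934 ang -160.1
bay mean [0.4743 0.2368]
    [0.5271 0.3098] len 0.1292 ang -83.1
    [0.5426 0.1815] len 0.1236 ang -170.6
    [0.4207 0.1614] len 0.1337 ang 96.0
    [0.4067 0.2944] len 0.1214 ang 7.3
tray mean [ 0.4437 -0.2404]
    [ 0.5162 -0.1658] len 0.16 ang -93.7
    [ 0.5058 -0.3254] len 0.1351 ang 175.5
    [ 0.3711 -0.3148] len 0.1595 ang 86.3
    [ 0.3816 -0.1556] len 0.1351 ang -4.3
block mean [ 0.4626 -0.0064]
    [ 0.4941 -0.0107] len 0.0457 ang -143.1
    [ 0.4575 -0.0382] len 0.045 ang 125.5
    [ 0.4314 -0.0015] len 0.0446 ang 36.3
    [0.4673 0.0249] len 0.0445 ang -53.0
```

```bash
cat > t.py <<'E'
import sys,numpy as np
from bench import robot
from scipy.spatial.transform import Rotation as R
x,y,z,psi,tilt=map(float,sys.argv[1:6])
o=robot.get_obs(); Rc=R.from_euler('xyz',o['ee_rot'])
Rt=R.from_euler('z',psi,degrees=True)*R.from_euler('x',-90+tilt,degrees=True)
d=Rc.inv().apply(np.array([x,y,z])-o['tool_pos'])*1000
r=(Rc.inv()*Rt).as_rotvec(degrees=True)
print('t',round(o['time'],2),'pos',o['tool_pos'].round(4),'w',round(o['width'],4),'F',o['wrist_force'].round(1))
print('ROW shift',d.round(1),'turn',r.round(1))
E
python3 t.py 0.4645 -0.005 0.13 36 0
python3 - <<'E'
import numpy as np
from scipy.spatial.transform import Rotation as R
c,s=np.cos(np.radians(-4)),np.sin(np.radians(-4)); T=np.array([.443,-.239])
f=lambda x,y:T+[c*x-s*y,s*x+c*y]
print('sq',f(-.0295,-.041),'long',f(0,.0355))
B=R.from_euler('z',7,degrees=True)*R.from_euler('y',15,degrees=True)
for h in [(-.049,0,.036),(-.039,0,.066)]:
  print(np.array([.5325,.247,.02])+B.apply(h))
E
```

```text
t 1.05 pos [0.1755 0.5213 0.2055] w 0.094 F [-0.6  0.1 -0.1]
ROW shift [-406.5   75.4 -441.8] turn [-0.  35.4  0. ]
sq [ 0.41071185 -0.27784231] long [ 0.44547635 -0.20358648]
[0.49477046 0.2423674  0.06745546]
[0.51206442 0.24449083 0.09384505]
```

```bash
python3 -m creep '[[-406,20,-442,0,35.4,0,0],[-406,20,-442,0,35.4,0,0],[-406,20,-442,0,35.4,0,0],[-406,20,-442,0,35.4,0,0],[-406,20,-442,0,35.4,0,0]]'; python3 t.py 0.4645 -0.005 0.13 36 0
```

```text
time: 1.68
tool_pos: [0.3267, 0.2459, 0.1953]
ee_rot: [-1.571, -0.001, 0.628]
wrist_force: [1.3, -0.1, 0.1]
width: 0.094
t 1.68 pos [0.3267 0.2459 0.1953] w 0.094 F [ 1.3 -0.1  0.1]
ROW shift [ -36.2   65.3 -283.9] turn [0.  0.  0.1]
```

```bash
python3 -m creep '[[-36,65,-284,0,0,0,0],[-36,65,-284,0,0,0,0],[-36,65,-284,0,0,0,0],[-36,65,-284,0,0,0,0],[-36,65,-284,0,0,0,0]]'; python3 t.py 0.4645 -0.005 0.022 36 0
python3 - <<'E'
from bench import robot
import cv2
s=robot.snapshot('wrist'); cv2.imwrite('pics/w1.png',s['color'])
E
```

```text
time: 2.3
tool_pos: [0.4644, -0.0058, 0.1295]
ee_rot: [-1.571, 0.0, 0.626]
wrist_force: [-0.7, 0.2, 0.1]
width: 0.0941
t 2.3 pos [ 0.4644 -0.0058  0.1295] w 0.0941 F [-0.7  0.2  0.1]
ROW shift [  0.5 107.5   0.6] turn [ 0.  -0.1 -0. ]
```

View pics/w1.png

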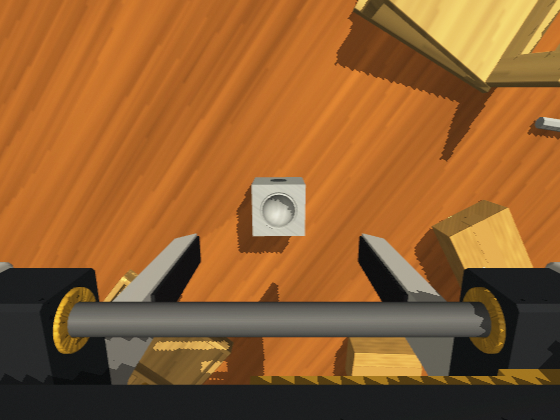

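Block centred between the fingers at (278,210), square to the jaws. Descend and grip.

```bash
python3 -m creep '[[0,60,0,0,0,0,0],[0,110,0,0,0,0,0],[0,110,0,0,0,0,0],[0,110,0,0,0,0,255],[0,110,0,0,0,0,255]]'; python3 -m creep '[[0,0,0,0,0,0,255],[0,0,0,0,0,0,255],[0,0,0,0,0,0,255]]';  python3 -m creep '[[0,-60,0,0,0,0,255],[0,-110,0,0,0,0,255],[0,-110,0,0,0,0,255]]'; python3 t.py 0.4107 -0.2778 0.12 -4 0
```

```text
time: 2.98
tool_pos: [0.4662, -0.0034, 0.023]
ee_rot: [-1.575, -0.004, 0.629]
wrist_force: [0.3, -0.2, -0.2]
width: 0.0775
time: 3.35
tool_pos: [0.4637, -0.0036, 0.0205]
ee_rot: [-1.571, 0.0, 0.628]
wrist_force: [-8.3, -5.8, 6.9]
width: 0.0474
time: 3.72
tool_pos: [0.4662, -0.0036, 0.1329]
ee_rot: [-1.576, -0.006, 0.628]
wrist_force: [-0.0, -0.8, -7.7]
width: 0.0453
t 3.73 pos [ 0.4662 -0.0036  0.1329] w 0.0453 F [-0.  -0.8 -7.7]
ROW shift [-206.1   12.7 -189.2] turn [ 0.2 40.   0.4]
```

```bash
python3 -m creep '[[-206,10,-189,0,40,0,255],[-206,10,-189,0,40,0,255],[-206,10,-189,0,40,0,255],[-206,10,-189,0,40,0,255],[-206,10,-189,0,40,0,255]]';python3 -m creep '[[0,0,0,0,0,0,255]]'; python3 t.py 0.4107 -0.2778 0.027 -4 0
python3 - <<'E'
from bench import robot
import cv2
s=robot.snapshot('wrist'); cv2.imwrite('pics/w2.png',s['color'])
E
```

```text
time: 4.35
tool_pos: [0.4049, -0.2785, 0.1147]
ee_rot: [-1.566, 0.007, -0.074]
wrist_force: [-0.0, 1.4, -8.4]
width: 0.0449
time: 4.47
tool_pos: [0.4053, -0.2777, 0.1149]
ee_rot: [-1.566, 0.007, -0.074]
wrist_force: [-0.5, 1.2, -7.5]
width: 0.045
t 4.47 pos [ 0.4053 -0.2777  0.1149] w 0.045 F [-0.5  1.2 -7.5]
ROW shift [ 6.  87.8 -0.1] turn [-0.3 -0.2 -0.4]
```

View pics/w2.png

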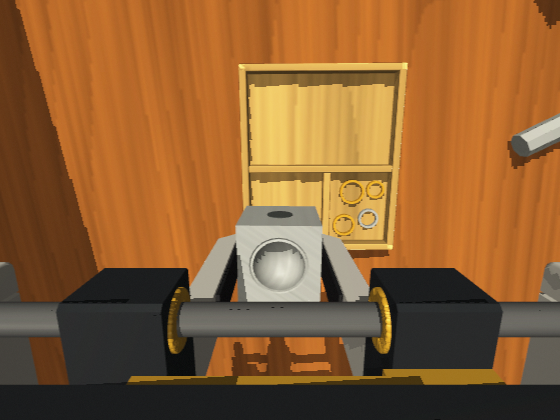

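```bash
cat > wr.py <<'E'
import numpy as np
from scipy.spatial.transform import Rotation as R
m=np.array([[ 9.99999668e-01,7.79737668e-04,2.36472409e-04,-1.86099286e-04],[-4.70999189e-05,-2.34416648e-01,9.72136221e-01,-1.78920442e-01],[8.13444300e-04,-9.72135910e-01,-2.34416533e-01,6.72796789e-02],[0,0,0,1]])
def wun(px,z,pos,rot):
    A=np.eye(4);A[:3,:3]=R.from_euler('xyz',rot).as_matrix();A[:3,3]=pos;A=A@m
    d=A[:3,:3]@np.array([(px[0]-278.94)/320.015,(px[1]-208.5)/320.015,1])
    return A[:3,3]+d*(z-A[2,3])/d[2]
E
python3 - <<'E'
from wr import *
np.set_printoptions(precision=4,suppress=True)
pos,rot=[.4053,-.2777,.1149],[-1.566,.007,-.074]
c=np.array([.443,-.239])
P=[wun(p,.018,pos,rot)[:2] for p in [(239,65),(407,64),(393,250)]]
print(P,(P[0]+P[2])/2, np.linalg.norm(P[0]-P[1]),np.linalg.norm(P[2]-P[1]),np.degrees(np.arctan2(*(P[1]-P[0])[::-1])))
E
```

```text
[array([ 0.3813, -0.1561]), array([ 0.5154, -0.1654]), array([ 0.5055, -0.3226])] [ 0.4434 -0.2394] 0.1343931475650194 0.1575573352058875 -3.953185935576005
```

Tray pose confirmed (0.4434,-0.2394, -4°). Lower the block in.

```bash
python3 -m creep '[[6,50,0,0,0,0,255],[6,78,0,0,0,0,255],[6,78,0,0,0,0,255],[6,78,0,0,0,0,255],[6,78,0,0,0,0,255]]'; python3 t.py 0.4107 -0.2778 0.027 -4 0
```

```text
time: 5.15
tool_pos: [0.4155, -0.2783, 0.0439]
ee_rot: [-1.573, -0.003, -0.069]
wrist_force: [0.2, -0.4, -7.1]
width: 0.0447
t 5.15 pos [ 0.4155 -0.2783  0.0439] w 0.0447 F [ 0.2 -0.4 -7.1]
ROW shift [-4.9 16.9  0.2] turn [0.1 0.  0.2]
```

```bash
python3 t.py 0.4107 -0.2778 0.027 -4 0;python3 -m creep '[[0,0,0,0,0,0,255],[0,0,0,0,0,0,255]]'; python3 t.py 0.4107 -0.2778 0.027 -4 0
```

```text
t 5.15 pos [ 0.4155 -0.2783  0.0439] w 0.0447 F [ 0.2 -0.4 -7.1]
ROW shift [-4.9 16.9  0.2] turn [0.1 0.  0.2]
time: 5.4
tool_pos: [0.4146, -0.278, 0.0429]
ee_rot: [-1.572, -0.001, -0.07]
wrist_force: [0.4, 0.5, -7.9]
width: 0.045
t 5.4 pos [ 0.4146 -0.278   0.0429] w 0.045 F [ 0.4  0.5 -7.9]
ROW shift [-3.9 15.9 -0. ] turn [ 0.  -0.   0.1]
```

```bash
python3 -m creep '[[-3,13,0,0,0,0,255],[-3,13,0,0,0,0,255],[-3,13,0,0,0,0,255]]'; python3 t.py 0.4107 -0.2778 0.027 -4 0
```

```text
time: 5.78
tool_pos: [0.4121, -0.2783, 0.0297]
ee_rot: [-1.572, -0.002, -0.07]
wrist_force: [2.1, -1.0, -2.1]
width: 0.0447
t 5.78 pos [ 0.4121 -0.2783  0.0297] w 0.0447 F [ 2.1 -1.  -2.1]
ROW shift [-1.5  2.7  0.4] turn [ 0.1 -0.   0.1]
```

Force has dropped to −2 N, so it's touching the floor. One more mm, then release and rise.

```bash
python3 -m creep '[[0,2,0,0,0,0,255],[0,2,0,0,0,0,255]]'; python3 -m creep '[[0,0,0,0,0,0,0],[0,0,0,0,0,0,0],[0,0,0,0,0,0,0],[0,0,0,0,0,0,0]]'; python3 -m creep '[[0,-60,0,0,0,0,0],[0,-100,0,0,0,0,0],[0,-100,0,0,0,0,0]]'
python3 - <<'E'
from bench import robot
import cv2
s=robot.snapshot('wrist'); cv2.imwrite('pics/w3.png',s['color'])
o=robot.get_obs(); print(o['tool_pos'],o['ee_rot'])
E
python3 t.py 0.652 -0.223 0.1 -70 0
```

```text
time: 6.02
tool_pos: [0.4122, -0.2783, 0.0296]
ee_rot: [-1.572, -0.002, -0.07]
wrist_force: [-0.9, 0.6, 7.3]
width: 0.0447
time: 6.52
tool_pos: [0.411, -0.2773, 0.0268]
ee_rot: [-1.57, 0.001, -0.07]
wrist_force: [-0.1, 1.2, 0.4]
width: 0.0812
time: 6.9
tool_pos: [0.4133, -0.2792, 0.1313]
ee_rot: [-1.576, -0.007, -0.07]
wrist_force: [0.0, -0.5, -0.1]
width: 0.0937
[ 0.41199364 -0.27814567  0.12852701] [-1.57280563 -0.00275848 -0.06992296]
t 6.95 pos [ 0.412  -0.2781  0.1285] w 0.0945 F [0.1 0.5 0.1]
ROW shift [235.5  29.   71.8] turn [ 0.  66.   0.2]
```

View pics/w3.png

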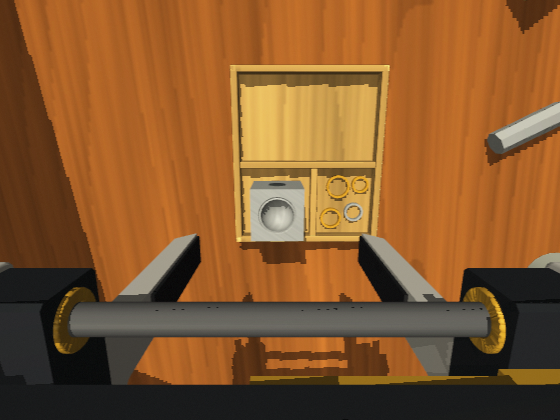

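Block (277,213) sits upright in the square well. On to the punch.

```bash
python3 -m creep '[[235,20,72,0,66,0,0],[235,20,72,0,66,0,0],[235,20,72,0,66,0,0],[235,20,72,0,66,0,0],[235,20,72,0,66,0,0]]'; python3 t.py 0.652 -0.2225 0.1 -70 0
```

```text
time: 7.58
tool_pos: [0.6518, -0.2192, 0.0994]
ee_rot: [-1.576, 0.009, -1.006]
wrist_force: [-0.7, -1.0, 1.0]
width: 0.0941
t 7.58 pos [ 0.6518 -0.2192  0.0994] w 0.0941 F [-0.7 -1.   1. ]
ROW shift [ 2.9 -0.6 -1.6] turn [ 0.3 12.4 -0.5]
```

```bash
python3 -m creep '[[3,0,-1,0,12.4,0,0],[3,0,-1,0,12.4,0,0],[3,0,-1,0,12.4,0,0]]'
python3 - <<'E'
from bench import robot
import cv2
s=robot.snapshot('wrist'); cv2.imwrite('pics/w4.png',s['color'])
E
python3 t.py 0.652 -0.2225 0.004 -70 0
```

```text
time: 7.95
tool_pos: [0.6507, -0.2249, 0.1056]
ee_rot: [-1.572, 0.002, -1.218]
wrist_force: [-0.0, -0.3, -0.0]
width: 0.0942
t 8.0 pos [ 0.6508 -0.225   0.1061] w 0.0943 F [ 0.6  0.4 -1.1]
ROW shift [ -1.8 102.1   2.1] turn [ 0.1  0.2 -0.1]
```

View pics/w4.png

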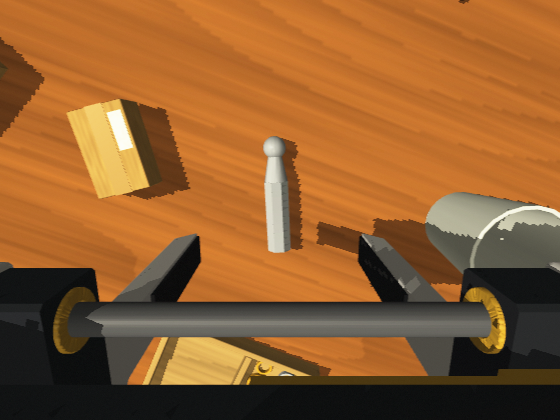

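Run:
```python
from wr import *
pos,rot=[.6508,-.225,.1061],[-1.572,.002,-1.218]
a=wun((278,248),.012,pos,rot); b=wun((274,138),.010,pos,rot); print(a,b,np.linalg.norm(a-b),np.degrees(np.arctan2(*(b-a)[1::-1])),(a+b)/2, a+(b-a)*.4)
```

```text
[ 0.61715403 -0.23618604  0.012     ] [ 0.70716278 -0.19944463  0.01      ] 0.0972394244657145 22.20519337344963 [ 0.66215841 -0.21781534  0.011     ] [ 0.65315753 -0.22148948  0.0112    ]
```

```bash
python3 -m creep '[[-2,50,3,0,-1.5,0,0],[-2,96,3,0,-1.5,0,0],[-2,96,3,0,-1.5,0,0],[-2,96,3,0,-1.5,0,0],[-2,96,3,0,-1.5,0,0]]'; python3 t.py 0.653 -0.2218 0.004 -68.5 0
```

```text
time: 8.62
tool_pos: [0.6556, -0.2232, 0.0147]
ee_rot: [-1.567, -0.004, -1.193]
wrist_force: [0.5, 0.0, 0.1]
width: 0.094
t 8.62 pos [ 0.6556 -0.2232  0.0147] w 0.094 F [0.5 0.  0.1]
ROW shift [-2.3 10.7 -1.9] turn [-0.2  0.1  0.2]
```

```bash
python3 -m creep '[[-1,9,-2,0,0,0,0],[-1,9,-2,0,0,0,0]]'; python3 t.py 0.653 -0.2218 0.004 -68.5 0;python3 -m creep '[[0,0,0,0,0,0,255],[0,0,0,0,0,0,255],[0,0,0,0,0,0,255],[0,0,0,0,0,0,255],[0,0,0,0,0,0,255]]'
```

```text
time: 8.88
tool_pos: [0.6508, -0.2219, 0.0017]
ee_rot: [-1.571, 0.001, -1.193]
wrist_force: [-0.1, 0.1, 0.2]
width: 0.0943
t 8.88 pos [ 0.6508 -0.2219  0.0017] w 0.0943 F [-0.1  0.1  0.2]
ROW shift [ 0.7 -2.3  2.1] turn [ 0.   0.1 -0. ]
time: 9.5
tool_pos: [0.6514, -0.222, 0.0021]
ee_rot: [-1.571, 0.0, -1.193]
wrist_force: [-0.4, -0.4, -0.4]
width: 0.0473
```

```bash
python3 -m creep '[[0,0,0,0,0,0,255],[0,0,0,0,0,0,255],[0,0,0,0,0,0,255],[0,0,0,0,0,0,255]]';python3 -m creep '[[0,-50,0,0,0,0,255],[0,-90,0,0,0,0,255],[0,-90,0,0,0,0,255]]'; python3 t.py 0.4365 -0.2036 0.1 -94 0
```

```text
time: 10.0
tool_pos: [0.6514, -0.2223, 0.0021]
ee_rot: [-1.571, -0.0, -1.193]
wrist_force: [-0.7, -0.5, -0.8]
width: 0.0197
time: 10.38
tool_pos: [0.6538, -0.223, 0.0966]
ee_rot: [-1.565, -0.006, -1.193]
wrist_force: [0.6, -0.8, -2.1]
width: 0.0198
t 10.38 pos [ 0.6538 -0.223   0.0966] w 0.0198 F [ 0.6 -0.8 -2.1]
ROW shift [ -98.1   -5.3 -194.8] turn [-0.4 25.6  0.3]
```

```bash
python3 -m creep '[[-98,-5,-195,0,25.5,0,255],[-98,-5,-195,0,25.5,0,255],[-98,-5,-195,0,25.5,0,255],[-98,-5,-195,0,25.5,0,255],[-98,-5,-195,0,25.5,0,255]]'; python3 -m creep '[[0,0,0,0,0,0,255]]'
python3 - <<'E'
from bench import robot
import cv2
s=robot.snapshot('wrist'); cv2.imwrite('pics/w5.png',s['color'])
E
python3 t.py 0.4355 -0.2035 0.009 -94 0
```

```text
time: 11.0
tool_pos: [0.4308, -0.2016, 0.0942]
ee_rot: [-1.575, 0.002, -1.64]
wrist_force: [0.2, -0.2, -1.7]
width: 0.0199
time: 11.12
tool_pos: [0.4338, -0.2025, 0.0956]
ee_rot: [-1.572, 0.001, -1.639]
wrist_force: [-0.4, -0.6, -2.5]
width: 0.0196
t 11.18 pos [ 0.4343 -0.2027  0.0959] w 0.0196 F [-0.2  0.3 -1.5]
ROW shift [ 0.8 86.9  1.3] turn [ 0.1  0.1 -0.1]
```

View pics/w5.png

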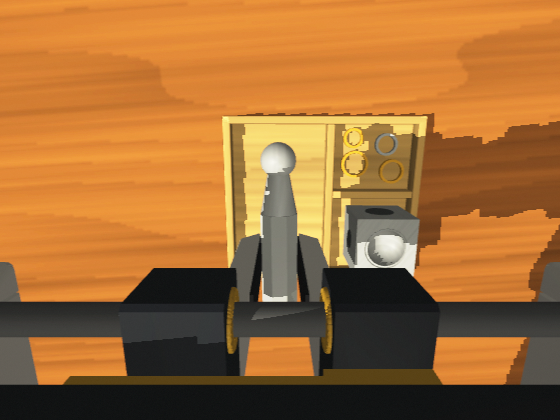

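```bash
python3 -m creep '[[1,50,1,0,0,0,255],[1,79,1,0,0,0,255],[1,79,1,0,0,0,255],[1,79,1,0,0,0,255],[1,79,1,0,0,0,255]]'; python3 t.py 0.4355 -0.2035 0.009 -94 0
```

```text
time: 11.8
tool_pos: [0.4365, -0.2047, 0.0199]
ee_rot: [-1.567, -0.002, -1.638]
wrist_force: [0.3, 0.4, -2.5]
width: 0.0194
t 11.8 pos [ 0.4365 -0.2047  0.0199] w 0.0194 F [ 0.3  0.4 -2.5]
ROW shift [-1.2 10.9 -1.2] turn [-0.2  0.1  0.1]
```

```bash
python3 -m creep '[[0,10,0,0,0,0,255],[0,10,0,0,0,0,255],[0,10,0,0,0,0,255]]'; python3 t.py 0.4355 -0.2035 0.009 -94 0
```

```text
time: 12.18
tool_pos: [0.4348, -0.2038, 0.008]
ee_rot: [-1.571, 0.0, -1.638]
wrist_force: [0.3, -0.1, -1.3]
width: 0.0198
t 12.18 pos [ 0.4348 -0.2038  0.008 ] w 0.0198 F [ 0.3 -0.1 -1.3]
ROW shift [-0.3 -1.   0.7] turn [ 0.   0.1 -0. ]
```

Down (TCP 0.008 = floor 6 + grip height 2). Release with a partial opening.

```bash
python3 -m creep '[[0,0,0,0,0,0,155],[0,0,0,0,0,0,155],[0,0,0,0,0,0,155]]'; python3 -m creep '[[0,-30,0,0,0,0,155],[0,-90,0,0,0,0,0],[0,-140,0,0,0,0,0],[0,-140,0,0,0,0,0]]';  python3 - <<'E'
from bench import robot
import cv2
s=robot.snapshot('wrist'); cv2.imwrite('pics/w6.png',s['color'])
E
python3 t.py 0.6555 0.070 0.12 65.4 0
```

```text
time: 12.55
tool_pos: [0.4351, -0.204, 0.0083]
ee_rot: [-1.57, -0.0, -1.639]
wrist_force: [-0.9, 0.9, -0.5]
width: 0.0367
time: 13.05
tool_pos: [0.4377, -0.2056, 0.1537]
ee_rot: [-1.561, -0.005, -1.638]
wrist_force: [-0.0, 0.8, -0.8]
width: 0.0634
t 13.1 pos [ 0.4362 -0.2047  0.1505] w 0.0674 F [-0.1  0.3 -0.2]
ROW shift [-288.9   30.8  200.1] turn [ 1.000e-01 -1.593e+02  4.000e-01]
```

View pics/w6.png

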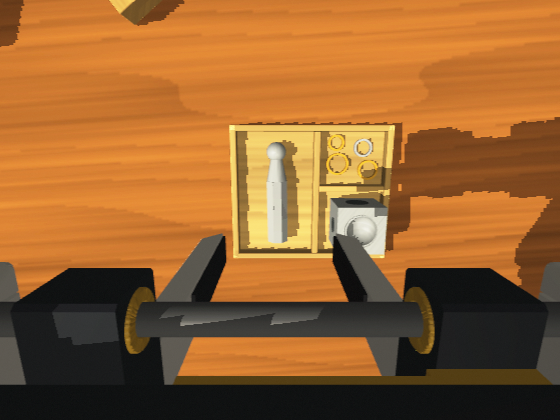

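Punch (277,195) is in the long well. For the cartons I'll use the other half-turn (ψ = −114.6), which is nearer.

```bash
python3 t.py 0.6555 0.070 0.12 -114.6 0
```

```text
t 13.1 pos [ 0.4362 -0.2047  0.1505] w 0.0674 F [-0.1  0.3 -0.2]
ROW shift [-288.9   30.8  200.1] turn [-0.3 20.7  0.1]
```

```bash
python3 -m creep '[[-289,20,200,0,20.7,0,0],[-289,20,200,0,20.7,0,0],[-289,20,200,0,20.7,0,0],[-289,20,200,0,20.7,0,0],[-289,20,200,0,20.7,0,0]]'; python3 -m creep '[[-50,0,34,0,0,0,0],[-50,0,34,0,0,0,0]]'; python3 t.py 0.6555 0.070 0.12 -114.6 0
```

```text
time: 13.72
tool_pos: [0.6203, 0.0304, 0.1283]
ee_rot: [-1.574, -0.002, -2.0]
wrist_force: [0.2, -0.3, 0.6]
width: 0.094
time: 13.98
tool_pos: [0.6725, 0.0628, 0.1244]
ee_rot: [-1.579, -0.003, -1.996]
wrist_force: [-1.1, -0.1, -0.5]
width: 0.0937
t 13.97 pos [0.6725 0.0628 0.1244] w 0.0937 F [-1.1 -0.1 -0.5]
ROW shift [  0.4   4.6 -18.4] turn [0.5 0.2 0.2]
```

```bash
python3 -m creep '[[0,0,-18,0,0,0,0],[0,0,-18,0,0,0,0],[0,0,-18,0,0,0,0]]'; python3 t.py 0.6555 0.070 0.01 -114.6 0;  python3 - <<'E'
from bench import robot
import cv2
s=robot.snapshot('wrist'); cv2.imwrite('pics/w7.png',s['color'])
E
```

```text
time: 14.35
tool_pos: [0.6554, 0.0667, 0.1309]
ee_rot: [-1.571, -0.0, -2.001]
wrist_force: [-0.8, -0.7, 0.2]
width: 0.0941
t 14.35 pos [0.6554 0.0667 0.1309] w 0.0941 F [-0.8 -0.7  0.2]
ROW shift [ -3.1 120.9  -1.3] turn [ 0. -0.  0.]
```

View pics/w7.png

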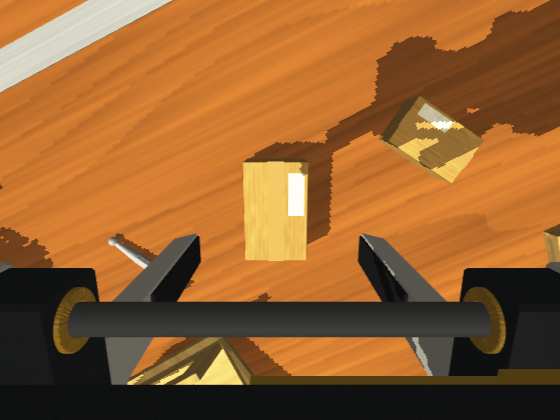

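Run:
```python
from wr import *
pos,rot=[.6554,.0667,.1309],[-1.571,0,-2.001]
P=[wun(p,.036,pos,rot) for p in [(244,162),(306,160.5),(306,260),(245,260)]]
print(np.mean(P,0),[np.linalg.norm(P[i]-P[i-1]).round(4) for i in range(4)])
for i in (0,1):
  e=P[3-i]-P[i]; print(np.degrees(np.arctan2(e[1],e[0])))
```

```text
[0.65465041 0.0707551  0.036     ] [np.float64(0.0892), np.float64(0.0527), np.float64(0.0905), np.float64(0.0559)]
154.5184132894091
156.53428007357184
```

```bash
python3 -m creep '[[-3,60,-1,0,0,0,0],[-3,114,-1,0,0,0,0],[-3,114,-1,0,0,0,0],[-3,114,-1,0,0,0,0],[-3,114,-1,0,0,0,0]]'; python3 t.py 0.655 0.070 0.01 -114.6 0
```

```text
time: 15.02
tool_pos: [0.6589, 0.0706, 0.0212]
ee_rot: [-1.565, 0.003, -2.0]
wrist_force: [0.2, 1.1, 0.4]
width: 0.0939
t 15.03 pos [0.6589 0.0706 0.0212] w 0.0939 F [0.2 1.1 0.4]
ROW shift [ 2.2 11.2 -3.4] turn [-0.4  0.  -0.2]
```

```bash
python3 -m creep '[[0,8,-2,0,0,0,255],[0,8,-2,0,0,0,255],[0,8,-2,0,0,0,255],[0,8,-2,0,0,0,255],[0,8,-2,0,0,0,255]]'; python3 -m creep '[[0,0,0,0,0,0,255],[0,0,0,0,0,0,255],[0,0,0,0,0,0,255]]'; python3 t.py 0.655 0.070 0.01 -114.6 0
```

```text
time: 15.65
tool_pos: [0.6544, 0.0713, 0.0093]
ee_rot: [-1.571, -0.0, -2.0]
wrist_force: [0.1, -0.5, -0.0]
width: 0.0558
time: 16.02
tool_pos: [0.6544, 0.0713, 0.0093]
ee_rot: [-1.571, -0.0, -2.0]
wrist_force: [-1.2, -1.8, 2.1]
width: 0.0555
t 16.02 pos [0.6544 0.0713 0.0093] w 0.0555 F [-1.2 -1.8  2.1]
ROW shift [ 1.  -0.7  1.1] turn [-0.  0.  0.]
```

```bash
python3 -m creep '[[0,-60,0,0,0,0,255],[0,-120,0,0,0,0,255],[0,-140,0,0,0,0,255]]'
cat > bay.py <<'E'
import sys,numpy as np
from scipy.spatial.transform import Rotation as R
O=np.array([.5325,.247,.02]); YAW=7
B=R.from_euler('z',YAW,degrees=True)*R.from_euler('y',15,degrees=True)
print(*(O+B.apply(list(map(float,sys.argv[1:4])))).round(4))
E
python3 bay.py -.05 0 .1; python3 t.py $(python3 bay.py -.05 0 .1) -83 -15
```

```text
time: 16.4
tool_pos: [0.6566, 0.072, 0.1537]
ee_rot: [-1.564, 0.004, -1.999]
wrist_force: [-0.2, 0.0, -2.5]
width: 0.0557
0.5103 0.2443 0.1295
t 16.4 pos [0.6566 0.072  0.1537] w 0.0557 F [-0.2  0.  -2.5]
ROW shift [ -95.8   23.2 -204.9] turn [-15.1 -31.4  -4.3]
```

```bash
python3 -m creep '[[-96,0,-205,-15,-31.5,-4,255],[-96,0,-205,-15,-31.5,-4,255],[-96,0,-205,-15,-31.5,-4,255],[-96,0,-205,-15,-31.5,-4,255],[-96,0,-205,-15,-31.5,-4,255]]';python3 -m creep '[[0,0,0,0,0,0,255],[0,0,0,0,0,0,255]]';  python3 - <<'E'
from bench import robot
import cv2
s=robot.snapshot('wrist'); cv2.imwrite('pics/w8.png',s['color'])
s=robot.snapshot('top'); cv2.imwrite('pics/t8.png',cv2.resize(s['color'][190:310,110:230],None,fx=5,fy=5,interpolation=cv2.INTER_CUBIC))
E
python3 t.py $(python3 bay.py -.05 0 .1) -83 -15
```

```text
time: 17.02
tool_pos: [0.5055, 0.2464, 0.1462]
ee_rot: [-1.843, 0.004, -1.443]
wrist_force: [0.0, -0.9, -3.7]
width: 0.056
time: 17.27
tool_pos: [0.5084, 0.243, 0.1483]
ee_rot: [-1.839, 0.004, -1.449]
wrist_force: [-0.2, 0.3, -3.0]
width: 0.0556
t 17.38 pos [0.5085 0.2431 0.1489] w 0.0556 F [-0.4 -0.2 -3.6]
ROW shift [-0.9 18.2  7. ] turn [ 0.3  0.  -0.2]
```

View pics/w8.png

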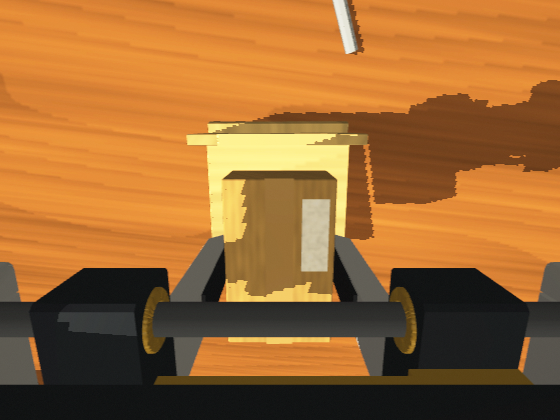

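View pics/t8.png

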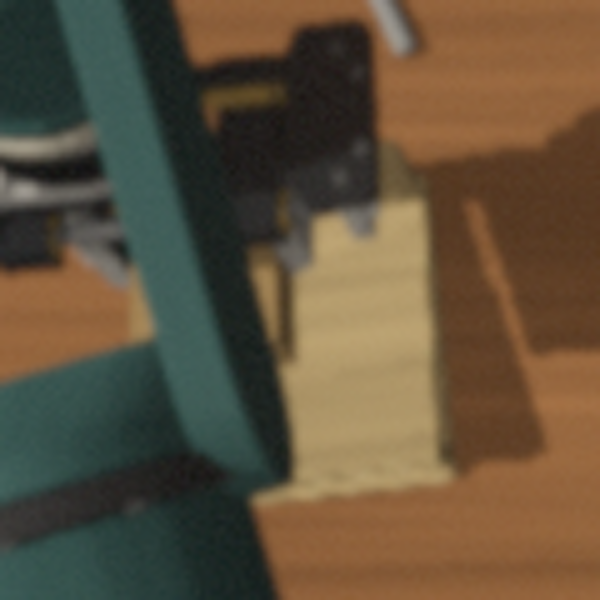

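```bash
python3 - <<'E'
from wr import *
np.set_printoptions(precision=4,suppress=True)
pos,rot=np.array([.5085,.2431,.1489]),[-1.839,.004,-1.449]
O=np.array([.5325,.247,.02]);B=R.from_euler('z',7,degrees=True)*R.from_euler('y',15,degrees=True)
A=np.eye(4);A[:3,:3]=R.from_euler('xyz',rot).as_matrix();A[:3,3]=pos;A=A@m
c=B.inv().apply(A[:3,3]-O)
for p,z in [((187,146),.062),((368,145),.062),((187,134),.062),((368,134),.062),((209,200),0),((349,200),0)]:
    d=B.inv().apply(A[:3,:3]@np.array([(p[0]-278.94)/320.015,(p[1]-208.5)/320.015,1]))
    print(p,c+d*(z-c[2])/d[2])
E
python3 - <<'E'
import cv2
t=cv2.imread('pics/w8.png'); cv2.imwrite('pics/w8z.png',cv2.resize(t[110:260,180:380],None,fx=4,fy=4,interpolation=cv2.INTER_CUBIC))
E
```

```text
(187, 146) [-0.0003  0.0658  0.062 ]
(368, 145) [ 0.0006 -0.0646  0.062 ]
(187, 134) [0.0081 0.0652 0.062 ]
(368, 134) [ 0.0083 -0.0641  0.062 ]
(209, 200) [-0.0538  0.0661  0.    ]
(349, 200) [-0.0535 -0.0668  0.    ]
```

View pics/w8z.png

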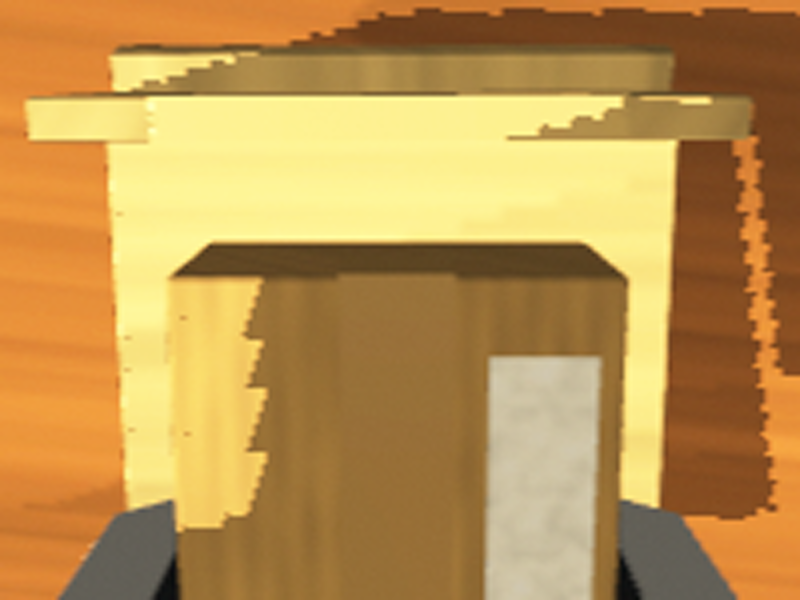

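Bay pose confirmed within about 1 mm (backstop front at x≈0, sides ±65). Lower in stages.

```bash
python3 t.py $(python3 bay.py -.051 0 .03) -83 -15
```

```text
t 17.38 pos [0.5085 0.2431 0.1489] w 0.0556 F [-0.4 -0.2 -3.6]
ROW shift [-0.6 88.1  6.3] turn [ 0.3  0.  -0.2]
```

```bash
python3 -m creep '[[-1,50,2,0,0,0,255],[-1,85,2,0,0,0,255],[-1,85,2,0,0,0,255],[-1,85,2,0,0,0,255],[-1,85,2,0,0,0,255]]'; python3 t.py $(python3 bay.py -.0495 0 .011) -83 -15
```

```text
time: 18.0
tool_pos: [0.4894, 0.2433, 0.069]
ee_rot: [-1.833, 0.005, -1.448]
wrist_force: [-0.2, -1.1, -2.6]
width: 0.0553
t 18.0 pos [0.4894 0.2433 0.069 ] w 0.0553 F [-0.2 -1.1 -2.6]
ROW shift [ 1.7 25.2  5. ] turn [ 0.   0.1 -0.3]
```

```bash
python3 -m creep '[[1,12,3,0,0,0,255],[1,18,3,0,0,0,255],[1,18,3,0,0,0,255],[1,18,3,0,0,0,255]]'; python3 t.py $(python3 bay.py -.0490 0 .010) -83 -15
```

```text
time: 18.5
tool_pos: [0.4856, 0.2418, 0.0485]
ee_rot: [-1.838, 0.004, -1.447]
wrist_force: [0.3, -0.0, -3.0]
width: 0.0557
t 18.5 pos [0.4856 0.2418 0.0485] w 0.0557 F [ 0.3 -0.  -3. ]
ROW shift [0.6 5.3 4. ] turn [ 0.3  0.1 -0.2]
```

```bash
python3 -m creep '[[1,4,3,0,0,0,255],[1,4,3,0,0,0,255],[1,4,3,0,0,0,255]]'; python3 t.py $(python3 bay.py -.0490 0 .010) -83 -15
```

```text
time: 18.88
tool_pos: [0.4876, 0.241, 0.0438]
ee_rot: [-1.838, 0.004, -1.447]
wrist_force: [0.3, 0.3, -4.0]
width: 0.0559
t 18.88 pos [0.4876 0.241  0.0438] w 0.0559 F [ 0.3  0.3 -4. ]
ROW shift [-0.4  1.3  0.9] turn [ 0.3  0.1 -0.2]
```

```bash
python3 -m creep '[[0,2,1,0,0,0,255],[0,2,1,0,0,0,255],[0,2,1,0,0,0,255]]'; python3 t.py $(python3 bay.py -.0490 0 .009) -83 -15
```

```text
time: 19.25
tool_pos: [0.4883, 0.2412, 0.042]
ee_rot: [-1.837, 0.004, -1.447]
wrist_force: [0.2, 0.2, -1.4]
width: 0.0557
t 19.25 pos [0.4883 0.2412 0.042 ] w 0.0557 F [ 0.2  0.2 -1.4]
ROW shift [-0.4  0.7 -0.3] turn [ 0.3  0.1 -0.2]
```

```bash
python3 -m creep '[[0,1,0,0,0,0,255],[0,1,0,0,0,0,255],[0,1,0,0,0,0,40],[0,1,0,0,0,0,40],[0,1,0,0,0,0,40]]'; python3 -m creep '[[0,0,0,0,0,0,0],[0,-40,0,0,0,0,0],[0,-90,0,0,0,0,0],[0,-130,0,0,0,0,0],[0,-130,0,0,0,0,0]]'
python3 - <<'E'
from bench import robot
import cv2
o=robot.get_obs(); print(o['tool_pos'],o['ee_rot'])
s=robot.snapshot('wrist'); cv2.imwrite('pics/w9.png',s['color'])
E
python3 t.py .655 -.082 .14 -56 0
```

```text
time: 19.88
tool_pos: [0.4875, 0.241, 0.0402]
ee_rot: [-1.839, 0.004, -1.447]
wrist_force: [-0.5, 0.3, -0.2]
width: 0.0784
time: 20.5
tool_pos: [0.5244, 0.2454, 0.17]
ee_rot: [-1.83, 0.006, -1.447]
wrist_force: [0.2, -0.6, 0.3]
width: 0.0943
[0.52435511 0.245386   0.1699529 ] [-1.82991147  0.00588539 -1.4474126 ]
t 20.55 pos [0.5229 0.245  0.1673] w 0.0939 F [-0.6  0.7 -0.3]
ROW shift [340.9   1.   94.4] turn [ 14.8 -26.7  -3.8]
```

View pics/w9.png

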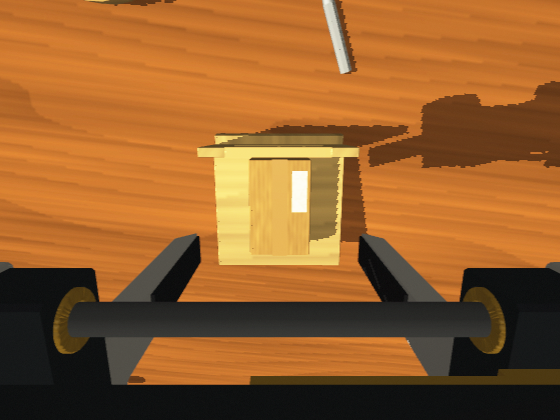

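```bash
cat > bw.py <<'E'
from wr import *
np.set_printoptions(precision=4,suppress=True)
O=np.array([.5325,.247,.02]);B=R.from_euler('z',7,degrees=True)*R.from_euler('y',15,degrees=True)
def bw(pts,pos,rot):
    A=np.eye(4);A[:3,:3]=R.from_euler('xyz',rot).as_matrix();A[:3,3]=pos;A=A@m
    c=B.inv().apply(A[:3,3]-O)
    for p,z in pts:
        d=B.inv().apply(A[:3,:3]@np.array([(p[0]-278.94)/320.015,(p[1]-208.5)/320.015,1]))
        print(p,c+d*(z-c[2])/d[2])
E
python3 -c "
from bw import *
bw([((249,160),.036),((310,160),.036),((310,255),.036),((250,255),.036),((278,157),.062)],[.5235,.2452,.1685],[-1.83,.0059,-1.4474])"
```

```text
(249, 160) [-0.0044  0.0265  0.036 ]
(310, 160) [-0.0042 -0.0272  0.036 ]
(310, 255) [-0.0932 -0.0295  0.036 ]
(250, 255) [-0.0936  0.0272  0.036 ]
(278, 157) [0.0003 0.0008 0.062 ]
```

Large carton is at bay x ≈ −0.049, y ≈ 0, square. Now the small carton.

```bash
python3 -m creep '[[280,0,75,15,-26.7,-4,0],[341,0,94,15,-26.7,-4,0],[341,0,94,15,-26.7,-4,0],[341,0,94,15,-26.7,-4,0],[341,0,94,15,-26.7,-4,0]]';python3 t.py .655 -.082 .14 -56 0
```

```text
time: 21.18
tool_pos: [0.6371, -0.0457, 0.1402]
ee_rot: [-1.574, 0.0, -0.977]
wrist_force: [0.4, 1.0, -1.0]
width: 0.0936
t 21.18 pos [ 0.6371 -0.0457  0.1402] w 0.0936 F [ 0.4  1.  -1. ]
ROW shift [40.2  0.2 -5.5] turn [ 0.2  0.  -0. ]
```

```bash
python3 -m creep '[[34,10,-5,0,0,0,0],[34,10,-5,0,0,0,0],[34,10,-5,0,0,0,0],[34,10,-5,0,0,0,0]]';python3 t.py .655 -.082 .01 -56 0;python3 - <<'E'
from bench import robot
import cv2
o=robot.get_obs(); print(o['tool_pos'],o['ee_rot'])
s=robot.snapshot('wrist'); cv2.imwrite('pics/w10.png',s['color'])
E
```

```text
time: 21.68
tool_pos: [0.6529, -0.0737, 0.133]
ee_rot: [-1.571, -0.002, -0.976]
wrist_force: [-0.6, 0.3, 0.6]
width: 0.094
t 21.68 pos [ 0.6529 -0.0737  0.133 ] w 0.094 F [-0.6  0.3  0.6]
ROW shift [  7.8 123.   -2.9] turn [0.  0.1 0.1]
[ 0.6529419  -0.07367443  0.13295748] [-1.57113913 -0.00227614 -0.97551606]
```

View pics/w10.png

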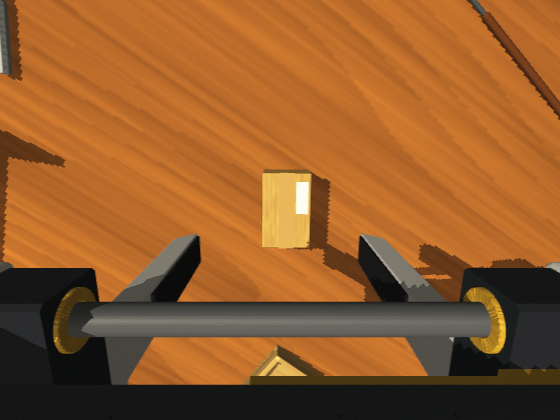

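```bash
python3 - <<'E'
from wr import *
pos,rot=[.6529,-.0737,.133],[-1.571,-.002,-.9755]
P=[wun(p,.03,pos,rot) for p in [(263,174),(311,174),(310.5,248),(262.5,247)]]
print(np.mean(P,0),[np.linalg.norm(P[i]-P[i-1]).round(4) for i in range(4)])
for i in (0,1):
  e=P[i]-P[3-i]; print(np.degrees(np.arctan2(e[1],e[0])))
E
python3 t.py .656 -.081 .01 -56 0
```

```text
[ 0.65380366 -0.08176916  0.03      ] [np.float64(0.0683), np.float64(0.0424), np.float64(0.0693), np.float64(0.0448)]
33.09381352499718
35.11526925152218
t 21.73 pos [ 0.6531 -0.0737  0.1332] w 0.0943 F [-0.7  0.4  1.1]
ROW shift [  7.3 123.3  -1.7] turn [0.  0.1 0.2]
```

```bash
python3 -m creep '[[7,60,-4,0,0,0,0],[7,115,-4,0,0,0,0],[7,115,-4,0,0,0,0],[7,115,-4,0,0,0,0],[7,115,-4,0,0,0,0]]';python3 t.py .6545 -.0818 .009 -56 0
```

```text
time: 22.35
tool_pos: [0.6568, -0.0838, 0.0223]
ee_rot: [-1.566, -0.008, -0.977]
wrist_force: [0.2, -0.1, 0.2]
width: 0.0938
t 22.35 pos [ 0.6568 -0.0838  0.0223] w 0.0938 F [ 0.2 -0.1  0.2]
ROW shift [-3.  13.2 -0.8] turn [-0.3  0.   0.5]
```

```bash
python3 -m creep '[[-1,10,0,0,0,0,0],[-1,10,0,0,0,0,255],[-1,10,0,0,0,0,255],[-1,10,0,0,0,0,255],[-1,10,0,0,0,0,255]]'; python3 -m creep '[[0,0,0,0,0,0,255],[0,0,0,0,0,0,255],[0,0,0,0,0,0,255],[0,0,0,0,0,0,255]]';python3 t.py .6545 -.0818 .009 -56 0
```

```text
time: 22.98
tool_pos: [0.6537, -0.0828, 0.0081]
ee_rot: [-1.571, -0.003, -0.977]
wrist_force: [0.4, 0.6, 0.3]
width: 0.057
time: 23.48
tool_pos: [0.6534, -0.0825, 0.008]
ee_rot: [-1.571, -0.002, -0.977]
wrist_force: [-0.5, 0.9, 2.0]
width: 0.0438
t 23.48 pos [ 0.6534 -0.0825  0.008 ] w 0.0438 F [-0.5  0.9  2. ]
ROW shift [ 0.  -1.   1.4] turn [0.  0.  0.1]
```

```bash
python3 -m creep '[[0,-60,0,0,0,0,255],[0,-120,0,0,0,0,255],[0,-170,0,0,0,0,255],[0,-170,0,0,0,0,255]]'; python3 t.py $(python3 bay.py -.042 0 .13) -83 -15
```

```text
time: 23.98
tool_pos: [0.6562, -0.0832, 0.1843]
ee_rot: [-1.563, -0.012, -0.978]
wrist_force: [1.1, 0.3, -2.1]
width: 0.0435
t 23.98 pos [ 0.6562 -0.0832  0.1843] w 0.0435 F [ 1.1  0.3 -2.1]
ROW shift [-346.5   24.4   75.7] turn [-15.3  26.8   4.1]
```

```bash
python3 -m creep '[[-346,15,76,-15,26.8,4,255],[-346,15,76,-15,26.8,4,255],[-346,15,76,-15,26.8,4,255],[-346,15,76,-15,26.8,4,255],[-346,15,76,-15,26.8,4,255]]'; python3 t.py $(python3 bay.py -.042 0 .13) -83 -15
```

```text
time: 24.6
tool_pos: [0.5368, 0.2092, 0.1599]
ee_rot: [-1.843, 0.003, -1.449]
wrist_force: [1.0, 0.2, -1.7]
width: 0.044
t 24.6 pos [0.5368 0.2092 0.1599] w 0.044 F [ 1.   0.2 -1.7]
ROW shift [-38.    5.3  -5.4] turn [ 0.6  0.  -0.2]
```

```bash
python3 -m creep '[[-36,5,-5,0,0,0,255],[-36,5,-5,0,0,0,255],[-36,5,-5,0,0,0,255],[-36,5,-5,0,0,0,255]]'; python3 t.py $(python3 bay.py -.042 0 .07) -83 -15;python3 - <<'E'
from bench import robot
import cv2
o=robot.get_obs(); print(o['tool_pos'],o['ee_rot'])
s=robot.snapshot('wrist'); cv2.imwrite('pics/w11.png',s['color'])
E
```

```text
time: 25.1
tool_pos: [0.5283, 0.2415, 0.1597]
ee_rot: [-1.839, 0.003, -1.451]
wrist_force: [-0.1, 0.1, -1.8]
width: 0.0438
t 25.1 pos [0.5283 0.2415 0.1597] w 0.0438 F [-0.1  0.1 -1.8]
ROW shift [-4.8 63.7 -0.8] turn [ 0.4 -0.1 -0.2]
[0.52828876 0.2414509  0.15967755] [-1.83924375  0.00330154 -1.45100493]
```

View pics/w11.png

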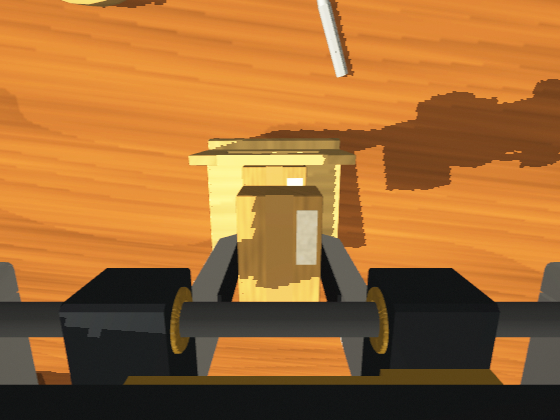

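```bash
python3 -m creep '[[-5,40,-3,0,0,0,255],[-5,62,-3,0,0,0,255],[-5,62,-3,0,0,0,255],[-5,62,-3,0,0,0,255]]'; python3 t.py $(python3 bay.py -.0400 0 .05) -83 -15
```

```text
time: 25.65
tool_pos: [0.5093, 0.2454, 0.1027]
ee_rot: [-1.836, 0.004, -1.45]
wrist_force: [0.4, 0.8, -1.9]
width: 0.0435
t 25.65 pos [0.5093 0.2454 0.1027] w 0.0435 F [ 0.4  0.8 -1.9]
ROW shift [ 1.3 23.9  4. ] turn [ 0.2 -0.  -0.3]
```

```bash
python3 -m creep '[[1,10,3,0,0,0,255],[1,21,3,0,0,0,255],[1,21,3,0,0,0,255],[1,21,3,0,0,0,255]]'; python3 t.py $(python3 bay.py -.0400 0 .0445) -83 -15
```

```text
time: 26.15
tool_pos: [0.5056, 0.2445, 0.0804]
ee_rot: [-1.838, 0.004, -1.449]
wrist_force: [-0.3, -0.1, -1.9]
width: 0.0435
t 26.15 pos [0.5056 0.2445 0.0804] w 0.0435 F [-0.3 -0.1 -1.9]
ROW shift [0.9 6.9 1.8] turn [ 0.3  0.  -0.2]
```

```bash
python3 -m creep '[[1,5,2,0,0,0,255],[1,5,2,0,0,0,255],[1,5,2,0,0,0,255]]'; python3 t.py $(python3 bay.py -.0400 0 .0445) -83 -15; python3 -m creep '[[0,1,0,0,0,0,255],[0,1,0,0,0,0,255]]'; python3 t.py $(python3 bay.py -.0400 0 .0445) -83 -15
```

```text
time: 26.52
tool_pos: [0.5063, 0.2436, 0.0751]
ee_rot: [-1.838, 0.004, -1.449]
wrist_force: [0.5, -0.7, -2.7]
width: 0.0439
t 26.52 pos [0.5063 0.2436 0.0751] w 0.0439 F [ 0.5 -0.7 -2.7]
ROW shift [-0.2  2.  -0.2] turn [ 0.3  0.  -0.2]
time: 26.78
tool_pos: [0.506, 0.2436, 0.0742]
ee_rot: [-1.838, 0.004, -1.449]
wrist_force: [0.0, -0.4, -2.0]
width: 0.0437
t 26.77 pos [0.506  0.2436 0.0742] w 0.0437 F [ 0.  -0.4 -2. ]
ROW shift [-0.2  0.9 -0.2] turn [ 0.3  0.  -0.2]
```

```bash
python3 -m creep '[[0,1.5,0,0,0,0,255],[0,1.5,0,0,0,0,255]]'; python3 -m creep '[[0,0,0,0,0,0,255],[0,0.5,0,0,0,0,255]]'
```

```text
time: 27.02
tool_pos: [0.5059, 0.2436, 0.0732]
ee_rot: [-1.837, 0.004, -1.449]
wrist_force: [-0.5, 0.1, 0.4]
width: 0.0434
time: 27.28
tool_pos: [0.5059, 0.2436, 0.0731]
ee_rot: [-1.837, 0.004, -1.449]
wrist_force: [-0.1, 1.0, 4.7]
width: 0.0437
```

In contact (force rose to +4.7 N). Release, rise along the normal and look.

```bash
python3 -m creep '[[0,0,0,0,0,0,80],[0,0,0,0,0,0,80],[0,0,0,0,0,0,80],[0,0,0,0,0,0,80]]'; python3 -m creep '[[0,-20,0,0,0,0,40],[0,-60,0,0,0,0,0],[0,-110,0,0,0,0,0],[0,-130,0,0,0,0,0],[0,-130,0,0,0,0,0]]'; python3 -m creep '[[0,0,0,0,0,0,0],[0,0,0,0,0,0,0]]'
python3 - <<'E'
from bench import robot
import cv2
o=robot.get_obs(); print(o['tool_pos'],o['ee_rot'])
s=robot.snapshot('wrist'); cv2.imwrite('pics/w12.png',cv2.resize(s['color'][100:300,180:400],None,fx=3,fy=3,interpolation=cv2.INTER_CUBIC))
s=robot.snapshot('side'); cv2.imwrite('pics/s12.png',s['color'])
E
```

```text
time: 27.78
tool_pos: [0.5054, 0.2435, 0.072]
ee_rot: [-1.839, 0.004, -1.449]
wrist_force: [-0.2, -0.9, 0.3]
width: 0.0644
time: 28.4
tool_pos: [0.5409, 0.2474, 0.1995]
ee_rot: [-1.834, 0.005, -1.449]
wrist_force: [-0.5, 0.7, -0.6]
width: 0.0944
time: 28.65
tool_pos: [0.5387, 0.2469, 0.1957]
ee_rot: [-1.842, 0.003, -1.449]
wrist_force: [0.7, -0.8, -1.0]
width: 0.0946
[0.53873478 0.24694369 0.19571929] [-1.84183343  0.00337205 -1.44884691]
```

View pics/w12.png

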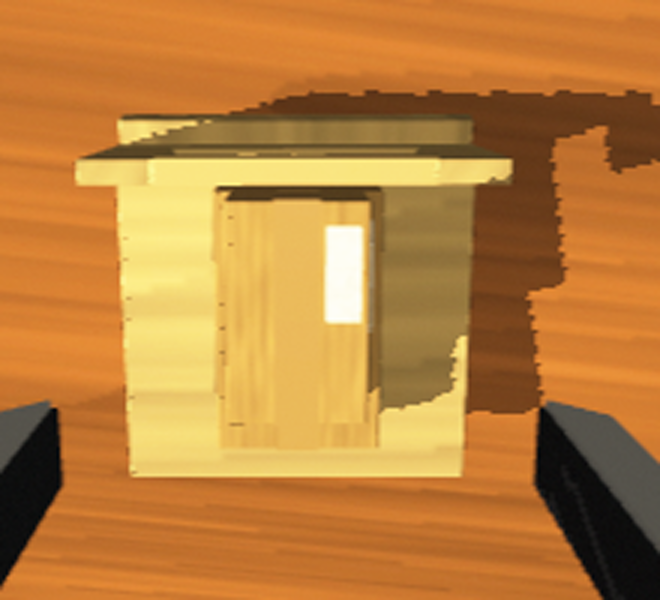

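View pics/s12.png

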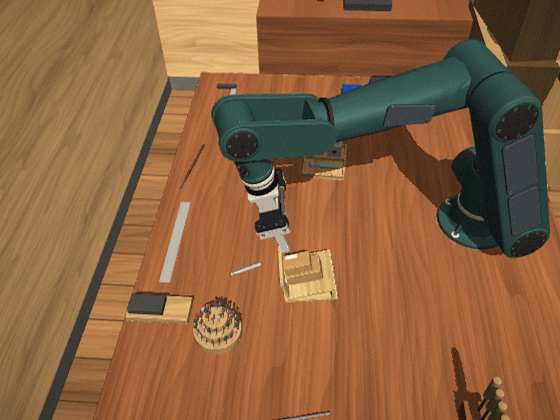

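```bash
python3 -c "
from bw import *
f=lambda a,b:((a+1)/3-.33+180,(b+1)/3-.33+100)
bw([(f(221,198),.066),(f(368,199),.066),(f(364,423),.066),(f(224,423),.066),(f(222,448),.036),(f(378,447),.036),(f(295,186),.062)],[.5387,.2469,.1957],[-1.8418,.0034,-1.4488])"
python3 -m creep '[[0,-40,-40,0,0,0,0],[150,-60,-40,0,0,0,0],[200,-60,-80,0,0,0,0],[200,-60,-100,0,0,0,0]]'
python3 - <<'E'
from bench import robot
import cv2
for c in ('top','side'):
    s=robot.snapshot(c); cv2.imwrite(f'pics/{c}13.png',s['color'])
    for n in ['tray','bay','doming_block','thick_punch','large_carton','small_carton','slim_punch','bur_stand','cup']:
        print(c,n,[(round(d['p'],2),[round(v,3) for v in d['point']]) for d in robot.landmark_of(n,c)[:1]])
E
```

```text
(253.67000000000002, 166.00333333333333) [-0.0031  0.022   0.066 ]
(302.67, 166.33666666666667) [-0.0033 -0.0213  0.066 ]
(301.3366666666667, 241.00333333333333) [-0.0731 -0.0214  0.066 ]
(254.67000000000002, 241.00333333333333) [-0.0733  0.0223  0.066 ]
(254.00333333333333, 249.33666666666664) [-0.0933  0.0257  0.036 ]
(306.00333333333333, 249.00333333333333) [-0.0928 -0.0286  0.036 ]
(278.3366666666667, 162.00333333333333) [0.0001 0.0002 0.062 ]
time: 29.25
tool_pos: [0.4925, 0.0614, 0.275]
ee_rot: [-1.84, 0.004, -1.449]
wrist_force: [0.9, -1.1, 0.3]
width: 0.0939
top tray [(0.64, [0.44, -0.238, 0.003])]
top bay []
top doming_block [(0.86, [0.415, -0.279, 0.004])]
top thick_punch [(0.68, [0.447, -0.205, 0.013])]
top large_carton []
top small_carton [(0.63, [0.508, 0.241, 0.062])]
top slim_punch [(0.48, [0.654, 0.215, 0.007])]
top bur_stand [(0.7, [0.7, 0.41, 0.002])]
top cup [(0.72, [0.414, -0.279, 0.004])]
side tray [(0.96, [0.447, -0.236, 0.004])]
side bay [(0.69, [0.536, 0.248, 0.021])]
side doming_block [(0.72, [0.414, -0.282, 0.009])]
side thick_punch [(0.71, [0.447, -0.205, 0.016])]
side large_carton [(0.94, [0.486, 0.238, 0.035])]
side small_carton [(0.77, [0.508, 0.242, 0.062])]
side slim_punch [(0.68, [0.652, 0.218, 0.004])]
side bur_stand [(0.58, [0.701, 0.411, -0.002])]
side cup [(0.83, [0.696, -0.38, 0.004])]
```

View pics/top13.png

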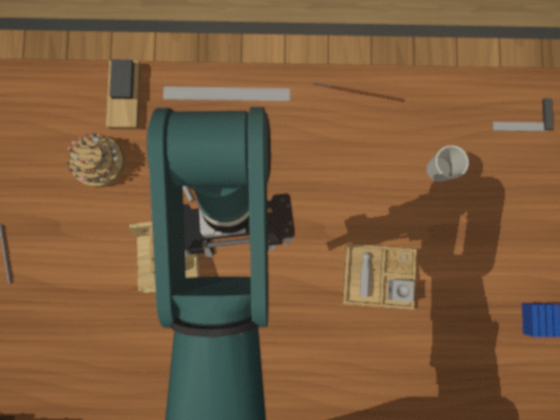

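Small carton is at bay x ≈ −0.038, y ≈ 0. The top view shows the block at (402,291) and the punch at (367,274) in their wells, and the side camera puts everything where it should be. Gripper is clear, so I'm handing in.

```bash
python3 -m creep '[[0,0,0,0,0,0,0],[0,0,0,0,0,0,0],[0,0,0,0,0,0,0]]'; python3 -c "
from bench import robot
print(robot.close_job())"
```

```text
time: 30.62
tool_pos: [0.493, 0.0633, 0.2759]
ee_rot: [-1.838, 0.004, -1.449]
wrist_force: [-0.0, -0.5, 0.1]
width: 0.094
the job is handed in; nothing more can be done
None
```

Both kits are made up and the job was handed in at about 31 s; `close_job()` gives no verdict.

- **Doming kit:** the block is upright in the square well with its hollow up. The cameras put it at about (0.414, -0.280), within about 4 mm of the well centre. The thick punch lies flat in the long well at (0.447, -0.205), about 2 mm from that centre.
- **Polishing kit:** both cartons lie flat and square to the slope. My last wrist picture gives the large one at bay x ≈ -0.049, y ≈ 0 (4 mm off the backstop). The small one on top is at x ≈ -0.038, y ≈ 0 (3 mm off).
- **Left alone:** the detector put the slim punch, bur stand and cup within about 5 mm of where they started.
- **Checks that missed or disagreed:** in the last top view the arm hid the stand, so the detector did not report the bay or the large carton. It also labelled the block as the cup. The side camera found all of them where they should be.

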